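Hold a spring lid just below its balance point

TASK

The scrap box on the bench has just had its lid springs refitted. Draw the bolt on its front right back, grip the lid by its front bar and raise it a good ten degrees past its balance point, so that the springs are pushing it up, then ease it down and finish still gripping the bar, holding the lid still about ten degrees below the balance point while I set the spring collars. Do not let the lid drop or fly up to its stop, and leave the tools lying round the box alone.

Things in the scene. Friction and masses are not known exactly. Their poses are not given: they have to be found in the camera images.
- scrap_box: Dark grey sheet-steel box with a sprung lid, fixed to the bench: 170 mm deep (its x), 340 mm wide (its y), 107 mm high with the lid shut. Origin: centre of its underside, on the bench. Its x axis points from its front to its back (hinge side), y to the left as seen from the front, z up; the front faces the robot. The lid's bar, and to the right of it the slide bolt, are on the front; the loops on the two ends are fixed carrying handles.
- lid (a joint): Angle of the lid, rad: 0 shut, growing as the front edge rises, stop at 1.45. It turns about the hinge at the top of the back. Lid 1.1 kg, with torsion springs on the hinge. Its balance point is at 1.05 rad (60 degrees): below that it falls shut of itself, above it the springs carry it up to its stop. At the bar it takes about 2 N to lift from shut, about 0.6 N to hold ten degrees below the balance point. The bolt, when shot, holds it shut.
- hinge_axis (a point): Middle of the hinge axis, which lies along the box's y: 94 mm behind the box's origin and 104 mm up.
- lid_bar (a point): Middle of the lid's bar: a round steel bar 10 mm thick, along the box's y, 80 mm free between its two end arms, 36 mm in front of the lid's front edge. With the lid shut it is 94 mm above the bench, 220 mm in front of the hinge axis and 10 mm lower than it; 31 mm of free space lies between it and the lid's front flange. It goes round with the lid on a 220 mm radius and may turn between the fingers.
- bolt (a joint): Travel of the slide bolt on the front, m: 0 fully shot into the lid's keeper, 0.032 fully drawn; it is drawn along the box's -y (to the right, seen from the front). The lid comes free at about 0.020. It takes about 2 N and stays where it is left.
- bolt_post (a point): Point on the bolt's upright post, by which it is moved: a round steel post 10 mm thick, 35 mm in front of the box's front face, from the bolt's axis (62 mm above the bench) up to a round knob 13 mm thick whose top is 110 mm above the bench. This point is 88 mm above the bench; with the bolt shot it is 117 mm to -y of the box's middle.
- pliers: Red-handled pliers, 196 mm long, lying to the right of the box; to be left alone.
- spanner: Combination spanner, 180 mm long, lying in front of the box; to be left alone.
- tape: Yellow tape measure, 36x80x63 mm, standing to the left of the box; to be left alone.

How it is judged:
On the way, in this order (a step that is already met when the one before it is completed fails the run):
1. the bolt is drawn right back (value of joint bolt above 0.028 m), for 0.2 s.
2. the lid is raised past its balance point (value of joint lid above 1.13 rad), for 0.2 s.
At the end, for the whole second after the job is handed in: The lid stands still (under 0.05 rad/s) between 0.76 and 1.00 rad, that is 3 to 17 degrees below its balance point, gripped by the fingers (more than 2 N between fingers and lid), and the bolt is still drawn (over 25 of its 32 mm) (value of joint lid between 0.76 and 1 rad and velocity of joint lid between -0.05 and 0.05 rad/s and contact force between the fingers and lid above 2 N and value of joint bolt above 0.025 m); the arm keeps its last pose, push and grip.
It fails at once if the lid drops or flies up (faster than 1.8 rad/s) (velocity of joint lid above 1.8 rad/s or velocity of joint lid below -1.8 rad/s).
It fails at once if the lid goes up to its stop (above 1.42 rad) (value of joint lid above 1.42 rad).
It fails at once if a tool lying round the box is shoved (20 mm) (distance of any of pliers, spanner, tape from where it was at the start of the episode above 0.02 m).
It also fails if it takes over 54 s, if anything falls off the work surface, if the arm or the gripper's body presses on something with over 40 N, if the wrist force passes 120 N, or if a joint passes its speed limit or range.

ROBOT

A 6-joint arm with a two-finger parallel gripper is mounted at the origin on the work surface; the furniture and walls round the work are solid. World frame = base frame: x ahead of the robot, y to its left, z up, the work surface at z = 0. Lengths are in m, angles in rad, forces in N, time in s.
With the tool pointing down it reaches from about 0.35 to 0.975 m from the base axis. Payload 4.9 kg.
Tool frame: the origin (TCP) lies midway between the tips of the shut fingers; the grasp point (between the pads) lies 19 mm behind it; z points along the fingers, y is the line along which they close (so a half turn about z gives the same grasp; the last joint's range is limited). The gripper opens to 85 mm and grips with 20 to 120 N. Pads are 22 mm wide; open, the fingers measure 114 mm over their backs; the gripper's body (76 mm by 85 mm) begins 54 mm behind the grasp point. The pads swing forward as they close: fully open they stand 13 mm farther back than shut.
Start: joints at [-1.289, 0.053, 1.613, -0, 1.476, -0.119], TCP at [0.244, -0.575, 0.231] pointing down, gripper open.
Joint ranges: [-3.01, 3.01], [-1.01, 2.22], [0.06, 2.58], [-1.02, 4.17], [0.09, 2.62], [-3.14, 3.14]. Speed limits (rad/s): [2.57, 2.57, 3.14, 3.14, 3.14, 3.14].

INTERFACE

Orientations are given as a unit quaternion [w, x, y, z].
In Python, from plant import * gives the robot as it stands.
- The arm moves only by the tool jog_arm, never from a script. Its argument "targets" is a list of rows, each a list of 3 entries, a list of its own where there are three numbers: the shift along the tool's x, y, z in units of 25 mm (1.0 is 25 mm), then the turn, a rotation vector about the tool's x, y, z in units of 8 degrees (1.0 is 8 degrees), then the opening in per cent of the stroke, from 0 (shut) to 100 (fully open). A call has 1 to 8 rows; each row is the pose to reach, as a shift and turn from the pose commanded when the call began, along the tool's axes at that moment; what a row does not reach only later rows make up. A row lasts 1/8 s, in which the tool goes at most 62.5 mm and 10.7 degrees, less where a joint would pass 70% of its speed; a pose out of reach is approached as far as the arm can. A call with a gripper value outside its range is refused whole. The fingers move at their own pace and stop on an object; the grip force is fixed at half the most. Time passes only in rows, so rows that repeat a pose let the fingers close. It gives the time, the measured TCP pose, the force, the opening and the grip force at its end, in the units of the state.
- state(): the state, without advancing time (a new reading comes with each control period).
- grab_frame(name): name is "side" or "top" or "wrist"; returns (picture, depth): 420x560x3 uint8, red, green, blue; 420x560 float32, m along the optical axis (not along the pixel's ray), 0 where there is no reading.
- camera_params(name): a dict with "fovy" (degrees; the focal length in pixels is half the picture's height over the tangent of half this angle, whatever the lens; pixels are square), "cx", "cy" (the principal point, pixels), "dist" ([k1, k2, p1, p2, k3] as OpenCV has them; the pictures are not rectified), "rvec" (rotation vector, rad) and "tvec" (3), from world to camera coordinates, as OpenCV has them; the wrist camera has in their place "hand_eye" (4x4, takes a point from camera to tool coordinates, whose origin is the TCP and whose axes are the flange's). Camera axes: x right, y down, z forward; pixel columns grow to the right and rows downward; lengths in m; the calibration is good to about 2 mm. A picture is of the moment at which its call begins: read the wrist's pose just before it. camera_params takes no time and is no camera call.
- job_done(): hands the job in; it is judged then, once.
The state is a dict: "time": time; "joint_pos": joint angles; "joint_vel": joint speeds; "joint_efforts": joint torques, N m; "tool_pos": TCP position; "tool_rot": TCP orientation; "contact_force": force on the tool from outside, world axes, zero at the start; "ft_torque": the same for the moment, N m; "gripper_width": opening from 0.0 (shut) to 1.0 (fully open); "grasp_force": force on a finger pad.
Only numpy, scipy, OpenCV 4.12 (cv2) and the standard library are available. Lean on these libraries where they do the work, as an engineer would, in place of code of your own. Each camera call takes 0.05 s, during which the arm holds its last target. There are 200 camera calls.

## Working session

There is one attempt and no reset: what is moved stays moved. The work goes in short steps, Python scripts to look and compute and a tool call to move; the robot and the scene stay as the last step left them, time stands still between calls to the robot, and variables do not carry over. Pictures are saved under pics/ and viewed, at most 10 in all, crops included, and the job is handed in when it is done.

Besides the shell and the picture viewer there is one more tool, called after "Emit:" in YAML: its name, and indented under it one key for each argument. jog_arm: Moves the arm, as the interface text tells. Its arguments: {"type":"object","properties":{"targets":{"type":"array"}},"required":["targets"]}

```bash
mkdir -p pics; ls; python3 - <<'E'
from plant import *
import cv2,numpy as np
for n in ("top","side"):
    p,d=grab_frame(n); cv2.imwrite(f"pics/{n}0.png",p[:,:,::-1]); np.save(f"pics/{n}0.npy",d)
    print(n,camera_params(n), (d>0).mean())
print(camera_params("wrist"));print(state())
E
```

```text
pics
top {'fovy': 45.563512516952514, 'cx': 284.1013883633334, 'cy': 206.89460553377316, 'dist': array([-0.08967267,  0.        ,  0.        ,  0.        ,  0.        ]), 'rvec': array([ 1.44656422, -2.34915927,  0.66292228]), 'tvec': array([0.23613624, 0.47562213, 1.22554213])} 0.995765306122449
side {'fovy': 42.886213787796514, 'cx': 280.23920659179345, 'cy': 203.68127511735034, 'dist': array([-0.09182081,  0.        ,  0.        ,  0.        ,  0.        ]), 'rvec': array([ 0.48250312, -2.44940256,  1.57969426]), 'tvec': array([0.51451621, 0.18153984, 1.1572528 ])} 0.7871896258503401
{'fovy': 69.61000273529974, 'cx': 282.2212247714615, 'cy': 210.44117228985635, 'dist': array([-0.02787072,  0.        ,  0.        ,  0.        ,  0.        ]), 'hand_eye': array([[ 3.51369172e-04, -9.61268207e-01, -2.75614423e-01,
         7.01430186e-02],
       [ 9.99999509e-01,  8.23066994e-05,  9.87793682e-04,
        -6.10869147e-04],
       [-9.26849748e-04, -2.75614635e-01,  9.61267764e-01,
        -1.42959463e-01],
       [ 0.00000000e+00,  0.00000000e+00,  0.00000000e+00,
         1.00000000e+00]])}
{'time': 0.1, 'joint_pos': array([-1.28900187e+00,  5.32802965e-02,  1.61417515e+00,  9.19426554e-08,
        1.47600828e+00, -1.19003772e-01]), 'joint_vel': array([ 7.38257702e-04, -4.94026961e-04, -2.68665806e-03, -1.04195271e-03,
        2.45775513e-05,  8.08585975e-04]), 'joint_efforts': array([-3.66214626e-04, -3.94900668e+01, -3.71363568e+01, -1.26666696e-04,
        3.88073604e-03,  6.56870824e-06]), 'tool_pos': array([ 0.2436835 , -0.57491454,  0.23018147]), 'tool_rot': array([-9.32444147e-04,  9.79986780e-01,  1.99060381e-01, -7.60187523e-05]), 'contact_force': array([0.19629842, 0.87553161, 0.34604073]), 'ft_torque': array([0.00049733, 0.01704218, 0.02324823]), 'grasp_force': 0.0, 'gripper_width': 0.9987862415395395}
```

View pics/top0.png

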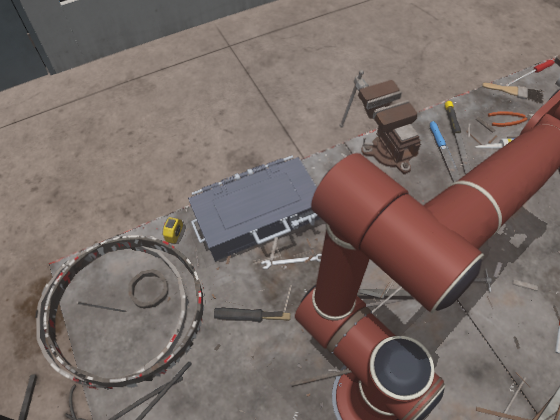

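View pics/side0.png

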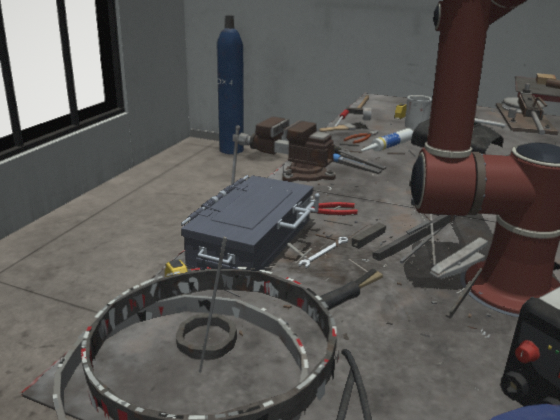

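The top view shows the box at cols 190–320, rows 157–255, with the bar near (272,232) and the bolt partly hidden by the arm. The side view shows the whole lid (183–315, 178–245), with the bar and bolt post near (300,212). I'll fit the lid plane using depth.

```bash
cat > h.py <<'E'
import numpy as np,cv2
from scipy.spatial.transform import Rotation as R
from plant import *
def K(c,h=420):
    f=h/2/np.tan(np.radians(c["fovy"])/2)
    return np.array([[f,0,c["cx"]],[0,f,c["cy"]],[0,0,1]])
def pose(n,s=None):
    c=camera_params(n)
    if n=="wrist":
        q=s["tool_rot"];T=np.eye(4);T[:3,:3]=R.from_quat(np.r_[q[1:],q[0]]).as_matrix();T[:3,3]=s["tool_pos"]
        M=T@c["hand_eye"];return c,M[:3,:3],M[:3,3]
    r=cv2.Rodrigues(c["rvec"])[0];return c,r.T,-r.T@c["tvec"]
def cloud(n,d,s=None):
    c,Rw,t=pose(n,s);v,u=np.mgrid[:420,:560]
    uv=np.stack([u.ravel(),v.ravel()],1).astype(np.float64)
    n_=cv2.undistortPoints(uv[:,None],K(c),c["dist"])[:,0]
    P=np.c_[n_,np.ones(len(n_))]*d.reshape(-1,1)
    P=P@Rw.T+t; P[d.ravel()<=0]=np.nan
    return P.reshape(420,560,3)
def box(o,yaw,p):  # box -> world
    c,s=np.cos(yaw),np.sin(yaw);return np.array(o)+np.array([c*p[0]-s*p[1],s*p[0]+c*p[1],p[2]])
E
python3 - <<'E'
from h import *
for n,ref in (("side",(250,205)),("top",(250,200))):
    P=cloud(n,np.load(f"pics/{n}0.npy"))
    print(n,"at ref",P[ref[1],ref[0]])
    m=(abs(P[...,2]-.105)<.006).astype(np.uint8)
    k,l,st,ce=cv2.connectedComponentsWithStats(m)
    i=l[ref[1],ref[0]];Q=P[l==i]
    r=cv2.minAreaRect((Q[:,:2]*1000).astype(np.float32));print(i,st[i],r,np.nanmedian(Q[:,2]));print(cv2.boxPoints(r))
E
```

```text
side at ref [0.61024575 0.05644799 0.10647988]
27 [ 181  175  133   72 5190] ((611.74462890625, 48.7279052734375), (355.88165283203125, 197.88990783691406), 87.01890563964844) 0.10503649387171177
[[ 503.67953 -123.82635]
 [ 701.3016  -134.11789]
 [ 719.8097   221.28217]
 [ 522.1877   231.5737 ]]
top at ref [0.60968794 0.06534133 0.11307895]
0 [     0      0    560    420 228360] ((nan, nan), (nan, 0.0), nan) -0.001735362822101627
[[nan nan]
 [nan nan]
 [nan nan]
 [nan nan]]
```

Emit:
jog_arm:
  targets:
    - [[2, -2.2, -2], [0, 0, 0], 100]
    - [[4, -4.4, -4], [0, 0, 0.5], 100]
    - [[6, -6.7, -4], [0, 0, 1], 100]
    - [[8, -9, -4], [0, 0, 1.5], 100]
    - [[10, -11.5, -4], [0, 0, 2], 100]
    - [[12, -14, -4], [0, 0, 2.6], 100]
    - [[14, -16, -4], [0, 0, 3.2], 100]
    - [[15, -17.3, -4], [0, 0, 3.25], 100]

```text
time: 1.1
tool_pos: [0.3914, -0.1206, 0.3298]
tool_rot: [0.0, 1.0, -0.027, 0.0]
contact_force: [0.3, 0.5, 0.5]
gripper_width: 0.998
grasp_force: 0.0
```

Emit:
jog_arm:
  targets:
    - [[0.5, -2, 0], [0, 0, 0], 100]
    - [[0.5, -2, 0], [0, 0, 0], 100]
    - [[0.5, -2, 0], [0, 0, 0], 100]

```text
time: 1.48
tool_pos: [0.4063, -0.0735, 0.3297]
tool_rot: [0.0, 1.0, -0.026, -0.0]
contact_force: [0.7, -0.8, 0.5]
gripper_width: 1.001
grasp_force: 0.0
```

```bash
python3 - <<'E'
from h import *
s=state();p,d=grab_frame("wrist"); cv2.imwrite("pics/w1.png",p[:,:,::-1]); np.save("pics/w1.npy",d); np.save("pics/w1s.npy",s,allow_pickle=True)
print(s["tool_pos"],s["tool_rot"],s["joint_pos"])
P=cloud("wrist",d,s);np.save("pics/w1P.npy",P)
print(np.nanpercentile(P[...,2],[5,50,95]))
g=lambda p:None
# coarse height bands along rows: save an x-y height map, 1 mm/px
E
```

```text
[ 0.40630252 -0.07353014  0.32969148] [ 1.30582738e-04  9.99653933e-01 -2.63031943e-02 -3.74224052e-04] [-3.59382880e-01 -5.17604285e-01  1.93171107e+00 -4.97663870e-04
  1.72810778e+00  1.26394810e+00]
[-0.00153102  0.00158468  0.41971   ]
```

View pics/w1.png

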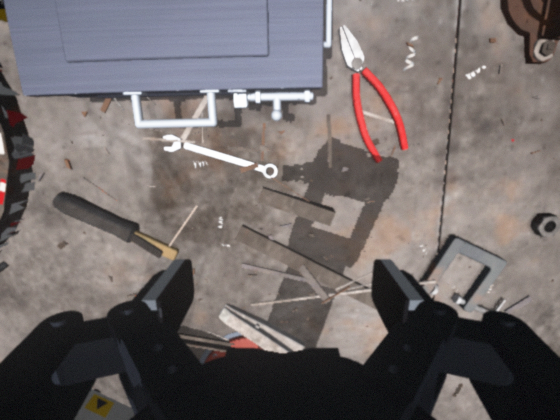

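The wrist view shows the bar at row ~124, cols 134–215; the bolt knob at (277,114); the lid front edge from (28,95) to (322,88); the spanner at (165–275,140–175); and the pliers at (340–405,30–160).

```bash
python3 - <<'E'
from h import *
s=np.load("pics/w1s.npy",allow_pickle=True).item();P=np.load("pics/w1P.npy")
c,Rw,t=pose("wrist",s)
def ray(u,v,z):
    n=cv2.undistortPoints(np.array([[[u,v]]],float),K(c),c["dist"])[0,0];r=Rw@np.r_[n,1];return t+r*(z-t[2])/r[2]
img=cv2.imread("pics/w1.png");hsv=cv2.cvtColor(img,cv2.COLOR_BGR2HSV)
# bar row by brightness per column
g=img.astype(int).min(2)
B=[]
for u in range(145,206,6):
    v=np.arange(112,136);w=np.clip(g[112:136,u]-150,0,None).astype(float)
    if w.sum()>0: B.append(ray(u,(v*w).sum()/w.sum(),.096))
B=np.array(B);f=np.polyfit(B[:,1],B[:,0],1);print("bar mean",B.mean(0),"slope dx/dy",f, "spread",np.std(B[:,0]-np.polyval(f,B[:,1])))
for n,u,v,z in (("barL",134,124,.094),("barR",215,124,.094),("knob",277,114,.106),("edgeL",28,95,.107),("edgeR",322,88,.107)): print(n,ray(u,v,z),P[v,u])
# lid top from depth
m=(P[...,2]>.1)&(P[...,2]<.113)&(np.arange(420)[:,None]<100)
x=[]
for u in range(40,315,10):
    vs=np.where(m[:,u])[0]; x.append(P[vs.max(),u])
x=np.array(x);med=np.polyfit(x[:,1],x[:,0],1);print("front edge fit",med)
k=(P[100:130,255:300,2]>.085)&(P[100:130,255:300,2]<.125);print("knob pts",k.sum(),np.median(P[100:130,255:300][k],0))
E
```

```text
bar mean [0.48426836 0.05186119 0.096     ] slope dx/dy [0.02942889 0.48274215] spread 0.001615353693455629
barL [0.4861821  0.10272452 0.094     ] [ 4.88669067e-01  1.47290514e-01 -1.76297314e-04]
barR [0.48047102 0.00414357 0.094     ] [0.48043271 0.00342353 0.09738309]
knob [ 0.48759234 -0.07150627  0.106     ] [ 0.48747919 -0.07155517  0.109636  ]
edgeL [0.52595906 0.21559173 0.107     ] [0.52660371 0.2193739  0.10226497]
edgeR [ 0.51316441 -0.12404702  0.107     ] [ 5.23944552e-01 -1.37926059e-01  4.23510796e-04]
front edge fit [0.03731626 0.51832892]
knob pts 101 [ 0.4867544  -0.07055882  0.10772472]
```

Emit:
jog_arm:
  targets:
    - [[1.6, -0.15, 1.5], [0, 0, 0], 70]
    - [[3.2, -0.3, 3.5], [0, 0, 0], 70]
    - [[3.2, -0.3, 5.5], [0, 0, 0], 70]
    - [[3.2, -0.3, 7], [0, 0, 0], 70]
    - [[3.2, -0.3, 7.5], [0, 0, 0], 70]
    - [[3.2, -0.3, 7.5], [0, 0, 0], 70]

```text
time: 2.28
tool_pos: [0.4865, -0.0711, 0.1425]
tool_rot: [-0.0, 1.0, -0.027, -0.0]
contact_force: [-0.6, -0.7, 1.4]
gripper_width: 0.7
grasp_force: 0.0
```

```bash
python3 - <<'E'
from h import *
s=state();p,d=grab_frame("wrist"); cv2.imwrite("pics/w2.png",p[:,:,::-1]); print(s["tool_pos"],s["tool_rot"])
np.save("pics/w2s.npy",s,allow_pickle=True); np.save("pics/w2P.npy",cloud("wrist",d,s))
E
```

```text
[ 0.48652412 -0.07111629  0.14247687] [-7.37566969e-05  9.99622579e-01 -2.74688696e-02 -3.93167199e-04]
```

View pics/w2.png

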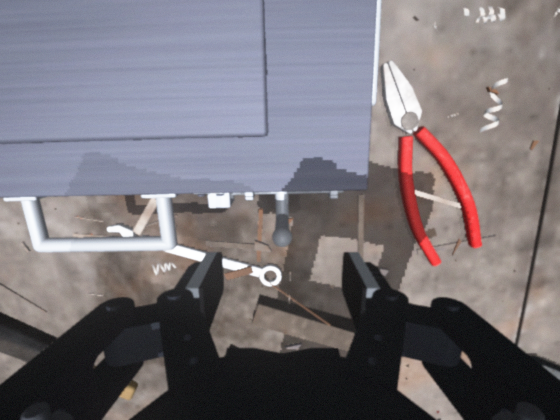

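The knob is at (282,237), midway between the fingers (215 and 350). The bar spans cols 35–170 at row 243.

```bash
python3 - <<'E'
from h import *
s=np.load("pics/w2s.npy",allow_pickle=True).item();P=np.load("pics/w2P.npy")
c,Rw,t=pose("wrist",s)
def ray(u,v,z):
    n=cv2.undistortPoints(np.array([[[u,v]]],float),K(c),c["dist"])[0,0];r=Rw@np.r_[n,1];return t+r*(z-t[2])/r[2]
for n,u,v,z in (("knob",282,237,.104),("barL in",42,243,.096),("barR in",160,243,.096),("edge",20,196,.107),("edge",360,192,.107)): print(n,ray(u,v,z))
Q=P[220:255,265:300].reshape(-1,3);Q=Q[(Q[:,2]>.09)&(Q[:,2]<.12)];print(len(Q),Q.mean(0),Q.max(0))
Q=P[232:254,50:155].reshape(-1,3);Q=Q[(Q[:,2]>.085)&(Q[:,2]<.11)];print(len(Q),Q.mean(0),np.percentile(Q[:,2],90),np.polyfit(Q[:,1],Q[:,0],1))
E
```

```text
knob [ 0.48672828 -0.07048582  0.104     ]
barL in [0.48795829 0.09423926 0.096     ]
barR in [0.48377559 0.01229086 0.096     ]
edge [0.52345311 0.0898945  0.107     ]
edge [ 0.51427497 -0.11926297  0.107     ]
366 [ 0.48875216 -0.07054669  0.10565306] [ 0.49328812 -0.06413183  0.11093742]
1501 [0.48595015 0.05070227 0.09776486] 0.09940700520257215 [0.03640865 0.48410415]
```

Emit:
jog_arm:
  targets:
    - [[0, 0, 1.2], [0, 0, 0], 70]
    - [[0, 0, 2.4], [0, 0, 0], 70]
    - [[0, 0, 3], [0, 0, 0], 70]
    - [[0, 0, 3], [0, 0, 0], 20]
    - [[0, 0, 3], [0, 0, 0], 0]
    - [[0, 0, 3], [0, 0, 0], 0]
    - [[0, 0, 3], [0, 0, 0], 0]
    - [[0, 0, 3], [0, 0, 0], 0]

```text
time: 3.32
tool_pos: [0.488, -0.0705, 0.0693]
tool_rot: [0.0, 1.0, -0.026, 0.001]
contact_force: [-1.4, -0.5, 5.7]
gripper_width: 0.112
grasp_force: 58.3
```

Emit:
jog_arm:
  targets:
    - [[0, 0.3, 0], [0, 0, 0], 0]
    - [[0, 0.6, 0], [0, 0, 0], 0]
    - [[0, 0.9, 0], [0, 0, 0], 0]
    - [[0, 1.15, 0], [0, 0, 0], 0]
    - [[0, 1.3, 0], [0, 0, 0], 0]
    - [[0, 1.35, 0], [0, 0, 0], 0]
    - [[0, 1.35, 0], [0, 0, 0], 0]
    - [[0, 1.35, 0], [0, 0, 0], 0]

```text
time: 4.32
tool_pos: [0.4869, -0.0985, 0.0692]
tool_rot: [-0.006, 1.0, -0.027, 0.002]
contact_force: [3.0, 22.7, 10.7]
gripper_width: 0.108
grasp_force: 60.0
```

Emit:
jog_arm:
  targets:
    - [[0, 0.1, 0], [0, 0, 0], 0]
    - [[0, 0.1, 0], [0, 0, 0], 0]
    - [[0, 0.1, 0], [0, 0, 0], 0]

```text
time: 4.7
tool_pos: [0.4868, -0.0987, 0.0692]
tool_rot: [-0.009, 1.0, -0.027, 0.002]
contact_force: [3.1, 31.0, 12.5]
gripper_width: 0.11
grasp_force: 61.1
```

Emit:
jog_arm:
  targets:
    - [[0, -0.3, 0], [0, 0, 0], 0]
    - [[0, -0.3, 0], [0, 0, 0], 70]
    - [[0, -0.3, 0], [0, 0, 0], 70]
    - [[0, -0.3, 0], [0, 0, 0], 70]
    - [[0, -0.3, -1], [0, 0, 0], 70]
    - [[0, -0.3, -2.5], [0, 0, 0], 70]
    - [[0, -0.3, -4], [0, 0, 0], 70]
    - [[0, -0.3, -4], [0, 0, 0], 70]

```text
time: 5.7
tool_pos: [0.4873, -0.1, 0.1714]
tool_rot: [0.001, 1.0, -0.027, 0.003]
contact_force: [-0.6, 0.1, -0.6]
gripper_width: 0.702
grasp_force: 0.0
```

```bash
python3 - <<'E'
from h import *
s=state();p,d=grab_frame("wrist"); cv2.imwrite("pics/w3.png",p[:,:,::-1]); print(s["tool_pos"],s["tool_rot"])
np.save("pics/w3s.npy",s,allow_pickle=True); P=cloud("wrist",d,s)
Q=P[:,180:400].reshape(-1,3);k=(Q[:,2]>.1)&(Q[:,2]<.113)&(abs(Q[:,0]-.487)<.012)&(Q[:,1]<-.05);print(k.sum(),Q[k].mean(0) if k.any() else 0)
E
```

```text
[ 0.48732295 -0.09995385  0.17135432] [ 0.0011605   0.99963371 -0.0268337   0.00332545]
246 [ 0.48723752 -0.09697418  0.10748017]
```

View pics/w3.png

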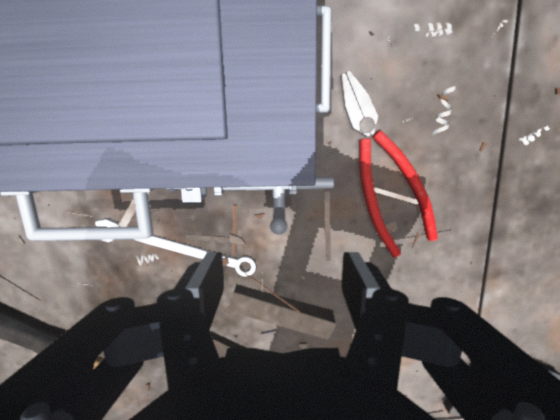

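The bolt is back against its stop: the knob is at (279,227), 149–150 mm right of the bar middle, against 117+32 nominal. Next is the bar.

Emit:
jog_arm:
  targets:
    - [[0, -0.7, 0], [0, 0, -1.3], 70]
    - [[-0.1, -1.4, 0], [0, 0, -2.6], 70]
    - [[-0.2, -2.4, 0], [0, 0, -3.9], 60]
    - [[-0.3, -3.4, 0], [0, 0, -5.2], 50]
    - [[-0.4, -4.4, 0], [0, 0, -6.5], 40]
    - [[-0.4, -5.2, 0], [0, 0, -7.8], 30]
    - [[-0.4, -6, 0], [0, 0, -9.1], 30]
    - [[-0.4, -6.1, 0], [0, 0, -10.4], 30]

```text
time: 6.75
tool_pos: [0.4821, 0.0549, 0.1652]
tool_rot: [-0.001, 0.763, 0.647, -0.001]
contact_force: [-0.2, 0.1, 0.3]
gripper_width: 0.301
grasp_force: 0.0
```

Emit:
jog_arm:
  targets:
    - [[0, 0, 0], [0, 0, -0.9], 30]
    - [[0, 0, 0], [0, 0, -0.9], 30]
    - [[0, 0, 0], [0, 0, -0.9], 30]

```text
time: 7.12
tool_pos: [0.4828, 0.0539, 0.1664]
tool_rot: [-0.001, 0.724, 0.69, -0.001]
contact_force: [0.8, 0.4, -0.2]
gripper_width: 0.294
grasp_force: 0.0
```

```bash
python3 - <<'E'
from h import *
s=state();p,d=grab_frame("wrist"); cv2.imwrite("pics/w4.png",p[:,:,::-1]); print(s["tool_pos"],s["tool_rot"],s["joint_pos"],s["gripper_width"])
print(R.from_quat(np.r_[s["tool_rot"][1:],s["tool_rot"][0]]).as_matrix().round(4))
P=cloud("wrist",d,s);Q=P.reshape(-1,3);k=(Q[:,2]>.085)&(Q[:,2]<.104)&(Q[:,0]>.465)&(Q[:,0]<.502)&(Q[:,1]<.09)&(Q[:,1]>.015);print(k.sum(),Q[k].mean(0) if k.any() else 0)
E
```

```text
[0.48276705 0.05386667 0.16644498] [-7.03597466e-04  7.23922157e-01  6.89880974e-01 -6.76752665e-04] [-4.22318002e-02 -2.39821284e-01  1.99561105e+00  2.55484690e-06
  1.38775536e+00  5.91390856e-03] 0.29415976584016534
[[ 4.810e-02  9.988e-01 -2.000e-03]
 [ 9.988e-01 -4.810e-02  1.000e-04]
 [-0.000e+00 -2.000e-03 -1.000e+00]]
1272 [0.48490741 0.05390557 0.09826741]
```

View pics/w4.png

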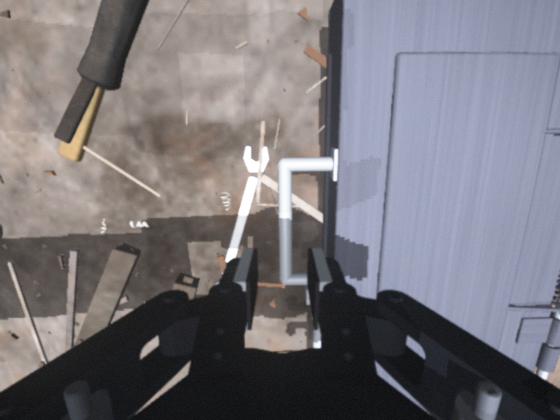

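Bar at col 285 (rows 160–285) lies between the finger pads (257 and 308), and the flange edge is clear of the inner finger. I'll go down and grip.

Emit:
jog_arm:
  targets:
    - [[0, 0.1, 1.3], [0, 0, 0], 30]
    - [[0, 0.1, 2.4], [0, 0, 0], 30]
    - [[0, 0.1, 3.3], [0, 0, 0], 30]
    - [[0, 0.1, 3.6], [0, 0, 0], 30]
    - [[0, 0.1, 3.6], [0, 0, 0], 30]
    - [[0, 0.1, 3.6], [0, 0, 0], 0]
    - [[0, 0.1, 3.6], [0, 0, 0], 0]
    - [[0, 0.1, 3.6], [0, 0, 0], 0]

```text
time: 8.18
tool_pos: [0.4847, 0.0539, 0.0784]
tool_rot: [-0.001, 0.723, 0.691, -0.001]
contact_force: [-7.0, -0.8, 3.3]
gripper_width: 0.092
grasp_force: 58.5
```

Emit:
jog_arm:
  targets:
    - [[0, 0, -0.3], [0, 0, 0], 0]
    - [[0, 0.01, -0.92], [0, 0, 0], 0]
    - [[0, 0.06, -1.54], [0, 0, 0], 0]
    - [[0, 0.17, -2.14], [0, 0, 0], 0]
    - [[0, 0.31, -2.74], [0, 0, 0], 0]
    - [[0, 0.4, -3.03], [0, 0, 0], 0]
    - [[0, 0.4, -3.03], [0, 0, 0], 0]

```text
time: 9.05
tool_pos: [0.4941, 0.0536, 0.1548]
tool_rot: [-0.002, 0.723, 0.691, -0.002]
contact_force: [-10.6, -0.3, 0.5]
gripper_width: 0.089
grasp_force: 58.8
```

Emit:
jog_arm:
  targets:
    - [[0, 0.15, -0.58], [0, 0, 0], 0]
    - [[0, 0.38, -1.14], [0, 0, 0], 0]
    - [[0, 0.65, -1.69], [0, 0, 0], 0]
    - [[0, 0.97, -2.21], [0, 0, 0], 0]
    - [[0, 1.33, -2.71], [0, 0, 0], 0]
    - [[0, 1.72, -3.19], [0, 0, 0], 0]
    - [[0, 1.72, -3.19], [0, 0, 0], 0]

```text
time: 9.93
tool_pos: [0.5399, 0.052, 0.2382]
tool_rot: [0.001, 0.723, 0.691, 0.001]
contact_force: [-9.2, 2.1, 5.3]
gripper_width: 0.086
grasp_force: 59.2
```

```bash
python3 - <<'E'
from h import *
p,d=grab_frame("side"); cv2.imwrite("pics/s5.png",p[:,:,::-1])
P=cloud("side",d)
m=np.isfinite(P[...,2])&(P[...,0]>.5)&(P[...,0]<.72)&(P[...,1]>.1)&(P[...,1]<.2)&(P[...,2]>.13)&(P[...,2]<.3)
Q=P[m];print(m.sum())
x=Q[:,0]+.037*(.053-Q[:,1])*-1
f=np.polyfit(Q[:,2],Q[:,0]-.037*(Q[:,1]-.053),1);print("lid angle deg",np.degrees(np.arctan2(1,-f[0])),f)
E
```

```text
286
lid angle deg 61.55018059403071 [-0.54182223  0.6864275 ]
```

View pics/s5.png

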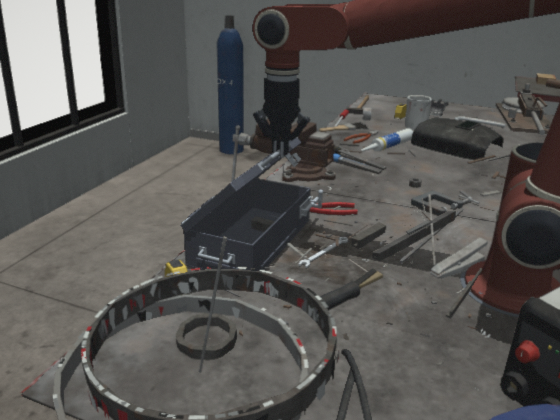

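Emit:
jog_arm:
  targets:
    - [[0, 0.38, -0.48], [0, 0, 0], 0]
    - [[0, 0.83, -0.92], [0, 0, 0], 0]
    - [[0, 1.32, -1.33], [0, 0, 0], 0]
    - [[0, 1.82, -1.7], [0, 0, 0], 0]
    - [[0, 2.35, -2.01], [0, 0, 0], 0]
    - [[0, 2.9, -2.28], [0, 0, 0], 0]
    - [[0, 3.2, -2.4], [0, 0, 0], 0]
    - [[0, 3.2, -2.4], [0, 0, 0], 0]

```text
time: 10.98
tool_pos: [0.621, 0.0491, 0.2981]
tool_rot: [0.002, 0.723, 0.691, 0.004]
contact_force: [-1.3, 5.2, 5.3]
gripper_width: 0.087
grasp_force: 59.6
```

Emit:
jog_arm:
  targets:
    - [[0, 0, 0], [0, 0, 0], 0]
    - [[0, 0, 0], [0, 0, 0], 0]
    - [[0, -0.58, 0.25], [0, 0, 0], 0]
    - [[0, -1.11, 0.53], [0, 0, 0], 0]
    - [[0, -1.63, 0.88], [0, 0, 0], 0]
    - [[0, -2.12, 1.27], [0, 0, 0], 0]
    - [[0, -2.48, 1.57], [0, 0, 0], 0]
    - [[0, -2.6, 1.67], [0, 0, 0], 0]

```text
time: 11.98
tool_pos: [0.5543, 0.0514, 0.2541]
tool_rot: [0.001, 0.723, 0.691, 0.002]
contact_force: [-3.6, 3.1, 6.0]
gripper_width: 0.087
grasp_force: 62.1
```

Emit:
jog_arm:
  targets:
    - [[0, 0, 0], [0, 0, 0], 0]
    - [[0, 0, 0], [0, 0, 0], 0]
    - [[0, 0, 0], [0, 0, 0], 0]
    - [[0, 0, 0], [0, 0, 0], 0]

```text
time: 12.48
tool_pos: [0.5547, 0.0514, 0.2545]
tool_rot: [0.001, 0.723, 0.691, 0.002]
contact_force: [-5.2, 3.9, 6.2]
gripper_width: 0.088
grasp_force: 62.1
```

```bash
python3 - <<'E'
from h import *
s=state();print(s["tool_pos"],s["gripper_width"],s["grasp_force"],s["contact_force"])
p,d=grab_frame("side"); cv2.imwrite("pics/s6.png",cv2.resize(p[120:280,170:330,::-1],(600,600)))
p,d=grab_frame("wrist"); cv2.imwrite("pics/w6.png",p[:,:,::-1])
P=cloud("wrist",d,s)
Q=P.reshape(-1,3);k=(Q[:,2]>.15)&(Q[:,2]<.24)&(Q[:,0]>.58)&(Q[:,0]<.68)&(Q[:,1]>.09)&(Q[:,1]<.2)
Q=Q[k]; u=Q[:,0]-.037*(Q[:,1]-.053);f=np.polyfit(u,Q[:,2],1);r=Q[:,2]-np.polyval(f,u);print(k.sum(),f,r.std(),"lid deg",-np.degrees(np.arctan(f[0])))
E
```

```text
[0.55470913 0.0514281  0.25445898] 0.08797375821744996 62.13573217391968 [-5.17938721  3.91880095  6.22635722]
14290 [-1.04189699  0.85085087] 0.004076336293586838 lid deg 46.17546779864359
```

View pics/s6.png

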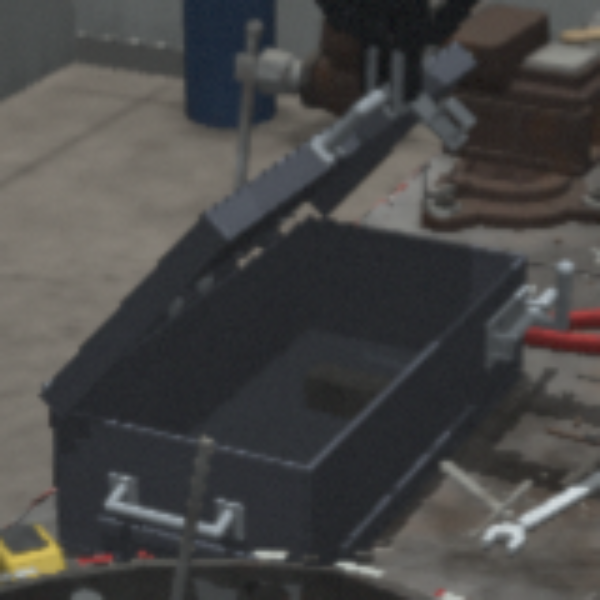

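View pics/w6.png

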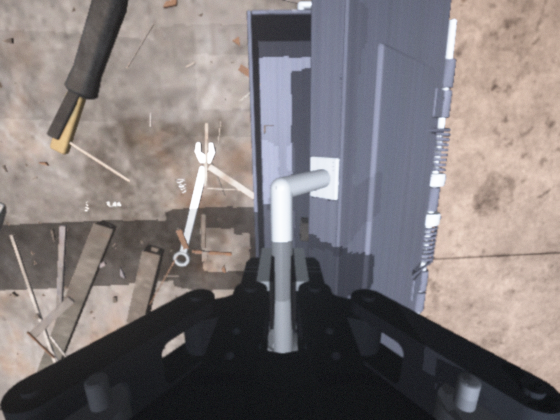

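Both views show the lid up, with the bar between the finger pads (col 283) and the tools undisturbed. The depth fit included the flange, so I'll recheck the angle on the top panel only.

```bash
python3 - <<'E'
from h import *
s=state();p,d=grab_frame("wrist");P=cloud("wrist",d,s)
for (a,b,c,e) in ((20,230,350,375),(60,230,385,425),(20,230,350,425)):
    Q=P[a:b,c:e].reshape(-1,3);Q=Q[np.isfinite(Q[:,0])]
    n=np.linalg.svd(Q-Q.mean(0),full_matrices=False)
    v=n[2][2]*np.sign(n[2][2][2]);print(Q.mean(0),n[1]/np.sqrt(len(Q)),v,"deg",np.degrees(np.arctan2(np.hypot(*v[:2]),v[2])))
# gripped bar: visible part
Q=P[190:235,276:288].reshape(-1,3);print("bar",np.median(Q,0))
m=P[:,410:460].reshape(-1,3);k=(abs(m[:,2]-.1)<.012)&(m[:,0]>.65);print("hinge zone",k.sum(),np.median(m[k],0))
E
```

```text
[0.6012683  0.11770164 0.22900588] [0.03207941 0.00818983 0.00060012] [ 0.74697552 -0.01927963  0.66457194] deg 48.35050573436645
[0.64451942 0.10157037 0.18193672] [0.03858431 0.0224976  0.0005709 ] [ 0.76694462 -0.02853659  0.64107848] deg 50.127714011036545
[0.62543911 0.11592941 0.20289291] [0.04080115 0.03175944 0.00129045] [ 0.74862692 -0.01596456  0.66279927] deg 48.48628818781504
bar [nan nan nan]
hinge zone 1997 [0.7062349  0.10309041 0.11012724]
```

```bash
python3 -c "
from plant import *
print(job_done())"
```

```text
the job is handed in; nothing more can be done
None
```

The job is handed in, verdict not shown: I drew the bolt back to its stop, raised the lid to about 70°, and eased it down to about 49–50°, where the gripper is holding it still by the bar; the tools were not touched.

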